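# Hold the worn julienne insert up to the phone camera

## Task

The julienne insert of the vegetable slicer is worn and I want to photograph it for the spare-part order: slide the orange insert straight up out of its slot in the caddy, and hold it up by its top rail in front of the rear camera of the phone. Present it 15 cm from the lens, in the middle of the picture and right way up, its toothed side squarely facing the lens along the camera's own line of sight, which looks a little downwards. Finish while still holding it there steadily in the air, and leave everything else where it stands.

Things in the scene. Friction and masses are not known exactly. Their poses are not given: they have to be found in the camera images.
- julienne: the orange julienne insert, upright and loose in a slot of the caddy: plastic-framed steel plate, 0.05 to 0.11 kg, 96 mm wide (its y), 125 mm tall (its z, up), 6 mm thick (its x); origin at the middle of its bottom edge. Its top is the grip rail, 72 mm long, 10 mm thick, 101 to 125 mm above the origin. Toothed front, teeth and blade standing 9 mm out, faces its +x; the back is plain
- julienne_rail (a point): centre of the grip rail of the julienne insert, 113 mm above the insert's origin; axes as the insert
- julienne_mid (a point): middle of the blade field of the julienne insert, 52 mm above its origin, in the middle of its thickness: the point to bring to the middle of the picture; axes as the insert
- slicing: the blue slicing insert with a slanting straight blade, same size and stance as the orange one, in another slot of the caddy; leave in place
- grating: the green grating insert covered in small bumps, same size and stance as the orange one, in another slot; leave in place
- caddy: grey caddy, fixed, 132 mm (its x) by 112 mm (its y), 78 mm tall; origin under its centre. Slots at x = -45, 0, +45 mm hold the three inserts, in any order, upright on its 6 mm floor, fronts to the caddy's +x, 53 mm standing out of the top. Slots guide only the inserts' side edges, 1.5 mm play each side, up to the caddy's top; 35 mm free between neighbouring rails
- phone_lens (a point): rear camera lens of the phone, about 245 mm above the counter. It looks along its own -x axis, pitched down by 3 to 17 degrees; y is the picture's horizontal, z the picture's up. The phone, 72 x 148 x 9 mm, is clamped upright, leaning a little towards where it looks, lens 24 mm below its top edge, screen on the other side (+x)
- phone_stand: the loose stand of the phone, a dark round weighted foot 110 mm in diameter with a 14 mm aluminium stem, origin under the foot's centre; the phone is clamped at the top, 195 mm up, and looks to the stand's -x; leave in place
- cruet: closed, empty glass cruet with a stopper, 68 mm in diameter, 150 mm tall, upright, origin under its centre; leave in place
- dish: small blue glazed dipping dish, 90 mm in diameter, 28 mm tall, origin under its centre; leave in place
- spatula: steel spatula lying flat, 337 mm long along its x, 78 mm wide blade at +x, up to 16 mm high, origin under its middle; leave in place
- trivet: round cast-iron trivet, 170 mm in diameter, 18 mm high, lying flat, origin under its centre; leave in place
Things that resemble listed ones, but are neither listed nor needed, are in the scene too. Of the things like the julienne, leave any that is blue; of the rest the larger one is meant. Leave any blue look-alike of the caddy alone.

How it is judged:
On the way:
1. the orange insert is drawn up clear of its slot, held by the gripper (z of julienne in the frame of caddy above 0.08 m and contact force between julienne and the fingers above 0.5 N), for 0.1 s.
At the end, for the whole second after the job is handed in: only the gripper holds the orange insert, at rest, gripped within 40 mm of its rail centre, its bottom over 100 mm up; site julienne_mid is 115 to 185 mm from the lens along its line of sight and within 25 mm of that line sideways and in height; front to the lens and top up, both within 0.2 rad (x of julienne_mid in the frame of phone_lens between -0.185 and -0.115 m and y of julienne_mid in the frame of phone_lens between -0.025 and 0.025 m and z of julienne_mid in the frame of phone_lens between -0.025 and 0.025 m and angle between the x axis of julienne and the x axis of phone_lens, either way round below 0.2 rad and angle between the z axis of julienne and the z axis of phone_lens, either way round below 0.2 rad and angle between julienne's own z axis and vertical below 0.7 rad and x of phone_lens in the frame of julienne above 0.08 m and contact force between julienne and the fingers above 0.5 N and distance between the grasp point and julienne_rail below 0.04 m and height (world z) of julienne above 0.1 m and contact force between julienne and caddy below 0.1 N and contact force between julienne and phone_stand below 0.1 N and linear speed of julienne below 0.02 m/s and angular speed of julienne below 0.2 rad/s); the arm keeps its last pose, push and grip.
It fails at once if another insert is moved by more than 15 mm (distance of any of slicing, grating from where it was at the start of the episode above 0.015 m).
It fails at once if the phone or its stand is moved by more than 15 mm (distance of any of phone_lens, phone_stand from where it was at the start of the episode above 0.015 m).
It fails at once if the cruet or the dish is moved by more than 15 mm (distance of any of cruet, dish from where it was at the start of the episode above 0.015 m).
It fails at once if the spatula or the trivet is moved by more than 15 mm (distance of any of spatula, trivet from where it was at the start of the episode above 0.015 m).
It also fails if it takes over 42 s, if anything falls off the work surface, if the arm or the gripper's body presses on something with over 40 N, if the wrist force passes 120 N, or if a joint passes its speed limit or range.

## Robot

A 6-joint arm with a two-finger parallel gripper is mounted at the origin on the work surface. World frame = base frame: x ahead of the robot, y to its left, z up, the work surface at z = 0. Lengths are in m, angles in rad, forces in N, time in s.
With the tool pointing down it reaches from about 0.425 to 0.95 m from the base axis. Payload 14.7 kg.
Tool frame: the origin (TCP) lies midway between the tips of the shut fingers; the grasp point (between the pads) lies 19 mm behind it (manip.hold_point_z is the distance from the TCP to the grasp point, in m); x points along the fingers, y is the direction in which the jaws open and shut, and the axes are right-handed (so a half turn about x gives the same grasp; the last joint's range is limited). The gripper opens to 85 mm and grips with 20 to 120 N. Pads are 22 mm wide; open, the fingers measure 114 mm over their backs; the gripper's body (76 mm by 85 mm) begins 54 mm behind the grasp point. The pads swing forward as they close: fully open they stand 13 mm farther back than shut.
Start: joints at [-1.375, 0.48, 1.596, -0, 1.065, -0.047], TCP at [0.156, -0.631, 0.231] pointing down, gripper open.
Joint ranges: [-2.75, 2.75], [-0.82, 2.05], [0.23, 2.67], [-1.56, 4.7], [0.09, 2.69], [-2.92, 2.92]. Speed limits (rad/s): [1.89, 1.89, 2.39, 3.01, 3.01, 3.01].

## Interface

Orientations are given as a unit quaternion [x, y, z, w].
In Python, from station import manip, vision gives the robot as it stands.
- The arm moves only by the shell command python3 -m jog 'ROWS' [FORCE]. ROWS is JSON, a list of rows, each a list of 7 numbers: the shift along the tool's x, y, z in m, then the turn, a rotation vector about the tool's x, y, z in degrees, then the finger opening in m, from 0 to 0.0854. In form: [[tx, ty, tz, wx, wy, wz, grip], ...]. A call has 1 to 12 rows; each row is the pose to reach, as a shift and turn from the pose measured when the call began, along the tool's axes at that moment; what a row does not reach only later rows make up. A row lasts 1/12 s, in which the tool goes at most 41.7 mm and 7.16 degrees, less where a joint would pass 70% of its speed; a pose out of reach is approached as far as the arm can. A call with a gripper value outside its range is refused whole. The fingers move at their own pace and stop on an object; FORCE is the grip in N (left out, the last holds). Time passes only in rows, so rows that repeat a pose let the fingers close. It gives the time, the measured TCP pose, the force and the opening at its end, in the units of the state.
- manip.state(): the state, without advancing time (a new reading comes with each control period).
- vision.grab_frame(name): name is "scene" or "top" or "wrist"; returns the picture (420x560x3 uint8, blue, green, red); there is no depth.
- vision.camera_params(name): a dict with "vertical_fov" (degrees; the focal length in pixels is half the picture's height over the tangent of half this angle, whatever the lens; pixels are square), "cx", "cy" (the principal point, pixels), "k1" (the pictures are not rectified: a ray, as slopes to the right and down, at radius r is drawn at 1 + k1 r^2 times it, then the intrinsics apply), "xyz" and "orientation" of the camera in the world; the wrist camera has in their place "T_tool_cam" (4x4, takes a point from camera to tool coordinates, whose origin is the TCP and whose axes are the tool frame's). Camera axes: x right, y up, looking along -z (the intrinsics and any distortion apply to the point x, -y, -z); pixel columns grow to the right and rows downward; lengths in m; the calibration is good to about 2 mm. A picture is of the moment at which its call begins: read the wrist's pose just before it. camera_params takes no time and is no camera call.
- manip.sign_off(): hands the job in, once; it reports no verdict.
The state is a dict: "clock": time; "joint_positions": joint angles; "joint_vel": joint speeds; "joint_efforts": joint torques, N m; "eef_pos": TCP position; "orientation": TCP orientation; "contact_force": force on the tool from outside, world axes, zero at the start; "wrist_torque": the same for the moment, N m; "opening": opening from 0.0 (shut) to 1.0 (fully open).
Only numpy, scipy, OpenCV 4.12 (cv2) and the standard library are available. Lean on these libraries where they do the work, as an engineer would, in place of code of your own. Each camera call takes 0.05 s, during which the arm holds its last target. There are 200 camera calls.

## Working session

There is one attempt and no reset: what is moved stays moved. The work goes in short steps, Python scripts to look and compute and a shell command to move; the robot and the scene stay as the last step left them, time stands still between calls to the robot, and variables do not carry over. Pictures are saved under pics/ and viewed, about 8 in all and at most 12, crops included, and the job is handed in when it is done.

```bash
ls; mkdir -p pics
python3 - <<'E'
from station import manip, vision
import cv2
s=manip.state();print(s)
for n in("scene","top"):
    print(n,vision.camera_params(n)); cv2.imwrite(f"pics/{n}0.png",vision.grab_frame(n))
print(vision.camera_params("wrist"),manip.hold_point_z)
E
```

```text
pics
{'clock': 0.0, 'joint_positions': array([-1.37459632e+00,  4.80848061e-01,  1.59688346e+00,  2.96814161e-06,
        1.06508358e+00, -4.66010707e-02]), 'joint_vel': array([-0.00017094,  0.0003595 , -0.00116691,  0.0005333 , -0.00052829,
       -0.00036293]), 'joint_efforts': array([-2.52946171e-03, -9.50666213e+01, -4.30184591e+01, -2.24179335e-04,
        1.23910146e-02, -7.88995578e-06]), 'eef_pos': array([ 0.15621424, -0.63052178,  0.23065828]), 'orientation': array([-0.70187102, -0.08606298,  0.70193379, -0.08520085]), 'contact_force': array([-0.32805789,  0.12032138,  0.14371578]), 'wrist_torque': array([0.01148507, 0.05774622, 0.01805729]), 'opening': 0.9992326436346947}
scene {'vertical_fov': 43.80331914676308, 'cx': 275.2493614028432, 'cy': 208.33905349715016, 'k1': 0.06373117755391651, 'xyz': array([ 1.15614788, -0.69807569,  1.14272626]), 'orientation': array([0.34734062, 0.12991288, 0.33018667, 0.86801722])}
top {'vertical_fov': 47.39765690661807, 'cx': 271.6980193572895, 'cy': 204.9138938991847, 'k1': -0.1566295205268039, 'xyz': array([0.31881193, 0.00711331, 1.67136143]), 'orientation': array([ 0.04848512, -0.0435479 , -0.70213435,  0.7090558 ])}
{'vertical_fov': 65.62305458770815, 'cx': 278.40896564927124, 'cy': 212.24866567191086, 'k1': 0.0011709837742115946, 'T_tool_cam': array([[ 3.53724581e-04,  2.62107471e-01, -9.65038625e-01,
        -1.42865373e-01],
       [ 9.99999928e-01, -2.24645411e-04,  3.05524885e-04,
        -2.26148207e-04],
       [-1.36711144e-04, -9.65038664e-01, -2.62107532e-01,
        -6.56156041e-02],
       [ 0.00000000e+00,  0.00000000e+00,  0.00000000e+00,
         1.00000000e+00]])} 0.0187
```

View pics/scene0.png

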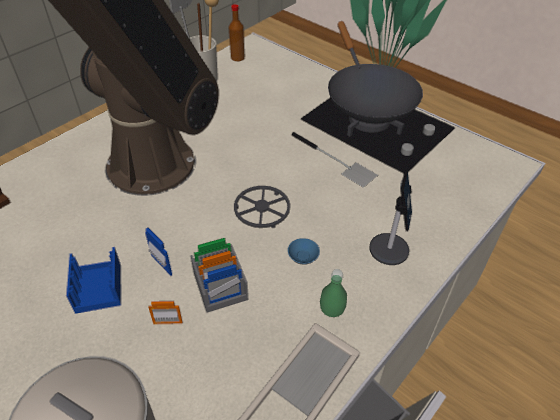

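View pics/top0.png

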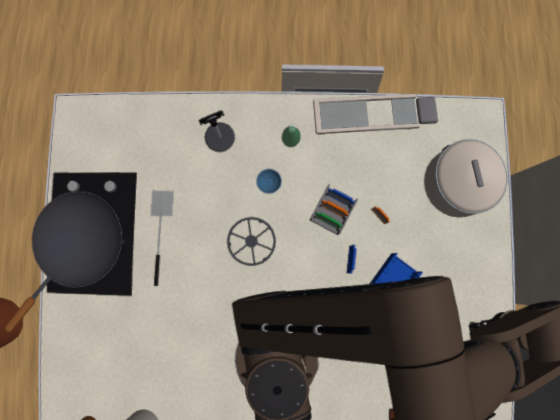

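Candidates: orange insert in the grey caddy (scene 218,262; top 336,207), the smaller free-standing orange one (scene 166,313; top 381,214), and the blue free-standing one (scene 157,250; top 352,259). I choose the one in the grey caddy. The phone on its stand is at scene (404,205), top (213,120).

```bash
cat > h.py <<'E'
from station import manip, vision
import cv2, numpy as np
from scipy.spatial.transform import Rotation as R
def cam(n, st=None):
    p=vision.camera_params(n)
    if n=="wrist":
        T=p["T_tool_cam"]; Rt=R.from_quat(st["orientation"]).as_matrix()
        return p, Rt@T[:3,:3], Rt@T[:3,3]+st["eef_pos"]
    return p, R.from_quat(p["orientation"]).as_matrix(), np.array(p["xyz"])
def ray(c,uv):
    p,Rm,o=c; f=210/np.tan(np.radians(p["vertical_fov"]/2))
    d=np.array([(uv[0]-p["cx"])/f,(uv[1]-p["cy"])/f]); x=d.copy()
    for _ in range(20): x=d/(1+p["k1"]*(x@x))
    v=Rm@np.array([x[0],-x[1],-1]); return o,v/np.linalg.norm(v)
def onz(c,uv,z):
    o,v=ray(c,uv); return o+v*(z-o[2])/v[2]
def proj(c,P):
    p,Rm,o=c; f=210/np.tan(np.radians(p["vertical_fov"]/2))
    q=Rm.T@(np.array(P)-o); x=np.array([q[0],-q[1]])/-q[2]; x=x*(1+p["k1"]*(x@x))
    return x*f+[p["cx"],p["cy"]]
def tri(a,b):
    (o1,v1),(o2,v2)=a,b
    A=np.stack([v1,-v2],1); t=np.linalg.lstsq(A,o2-o1,rcond=None)[0]
    P,Q=o1+v1*t[0],o2+v2*t[1]; return (P+Q)/2, np.linalg.norm(P-Q)
def rects(img,lo,hi,minA=15):
    m=cv2.inRange(cv2.cvtColor(img,cv2.COLOR_BGR2HSV),np.array(lo),np.array(hi))
    cs,_=cv2.findContours(m,cv2.RETR_EXTERNAL,cv2.CHAIN_APPROX_NONE)
    return [(cv2.minAreaRect(c),cv2.contourArea(c),c) for c in cs if cv2.contourArea(c)>minA]
E
python3 - <<'E'
from h import *
np.set_printoptions(precision=4,suppress=True)
t=cv2.imread("pics/top0.png"); s=cv2.imread("pics/scene0.png"); ct=cam("top")
for nm,lo,hi in(("or",(5,120,80),(18,255,255)),("gr",(50,100,40),(80,255,255)),("bl",(100,120,40),(125,255,255))):
    for r,a,c in rects(t,lo,hi):
        if 200<r[0][0]<420 and 100<r[0][1]<280:
            b=cv2.boxPoints(r); print(nm,a,np.round(r[0],1),np.round(r[1],1),r[2]); print(np.array([onz(ct,x,.131)[:2] for x in b]), onz(ct,r[0],.131)[:2])
for nm,uv,z in(("dish",(268,181),.02),("cruet",(291,136),.1),("trivet",(251,241),.018),("foot",(220,137),.01),("phone",(212,118),.26),("phoneL",(200,123),.26),("phoneR",(223,113),.26)): print(nm,onz(ct,uv,z))
a=cv2.resize(t[90:240,185:395],None,fx=3.8,fy=3.8,interpolation=cv2.INTER_CUBIC);cv2.imwrite("pics/ct.png",a)
b=cv2.resize(s[160:270,360:440],None,fx=5,fy=5,interpolation=cv2.INTER_CUBIC)
c=cv2.resize(s[225:335,140:260],None,fx=3.5,fy=3.5,interpolation=cv2.INTER_CUBIC)
o=np.zeros((550,820,3),np.uint8);o[:550,:400]=b;o[:385,400:]=c;cv2.imwrite("pics/cs.png",o[:,:800])
E
```

```text
or 32.5 [382.5 213.5] [19.8  2.8] 45.0
[[ 0.5152 -0.3167]
 [ 0.5218 -0.3235]
 [ 0.4762 -0.3691]
 [ 0.4696 -0.3623]] [ 0.4957 -0.3429]
or 70.5 [335.6 206.4] [29.1  4.3] 28.610462188720703
[[ 0.5338 -0.144 ]
 [ 0.5463 -0.1508]
 [ 0.5014 -0.2339]
 [ 0.4889 -0.227 ]] [ 0.5176 -0.1889]
or 62707.0 [279.5 209.5] [419. 559.] 90.0
[[ 1.3067  1.0736]
 [ 1.329  -1.0824]
 [-0.2073 -0.9693]
 [-0.2234  0.9366]] [ 0.5058 -0.0065]
gr 68.0 [328.5 219.4] [28.2  6. ] 28.810794830322266
[[ 0.4879 -0.1209]
 [ 0.5053 -0.1304]
 [ 0.4617 -0.2105]
 [ 0.4444 -0.2009]] [ 0.4748 -0.1657]
bl 738.0 [396.4 277.1] [35.5 37. ] 35.75389099121094
[[ 0.2749 -0.303 ]
 [ 0.3714 -0.3748]
 [ 0.3043 -0.4694]
 [ 0.2082 -0.3967]] [ 0.2897 -0.3856]
bl 132.5 [351.5 258.5] [ 6.4 27.4] 5.710593223571777
[[ 0.3064 -0.2246]
 [ 0.3939 -0.2338]
 [ 0.392  -0.2544]
 [ 0.3045 -0.2451]] [ 0.3491 -0.2394]
bl 67.5 [341.5 195.5] [28.   6.1] 33.023868560791016
[[ 0.57   -0.1647]
 [ 0.5872 -0.1758]
 [ 0.5374 -0.2525]
 [ 0.5204 -0.2414]] [ 0.5537 -0.2086]
bl 349.0 [268.5 180.5] [21. 21.] 90.0
[[ 0.6357  0.0651]
 [ 0.6363 -0.0039]
 [ 0.5665 -0.0044]
 [ 0.5659  0.0641]] [0.601  0.0302]
dish [0.6195 0.0336 0.02  ]
cruet [ 0.7606 -0.0438  0.1   ]
trivet [0.4089 0.09   0.018 ]
foot [0.7805 0.2079 0.01  ]
phone [0.7714 0.2042 0.26  ]
phoneL [0.7554 0.2408 0.26  ]
phoneR [0.7875 0.1707 0.26  ]
```

View pics/ct.png

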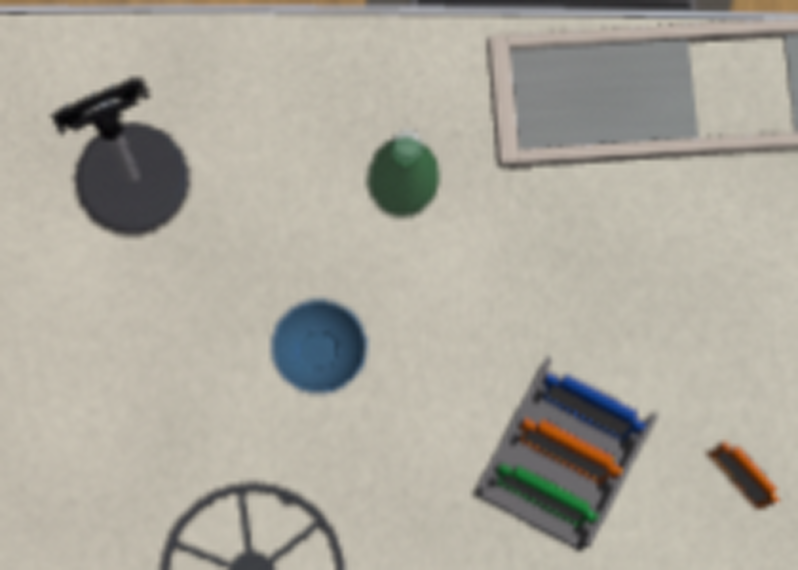

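View pics/cs.png

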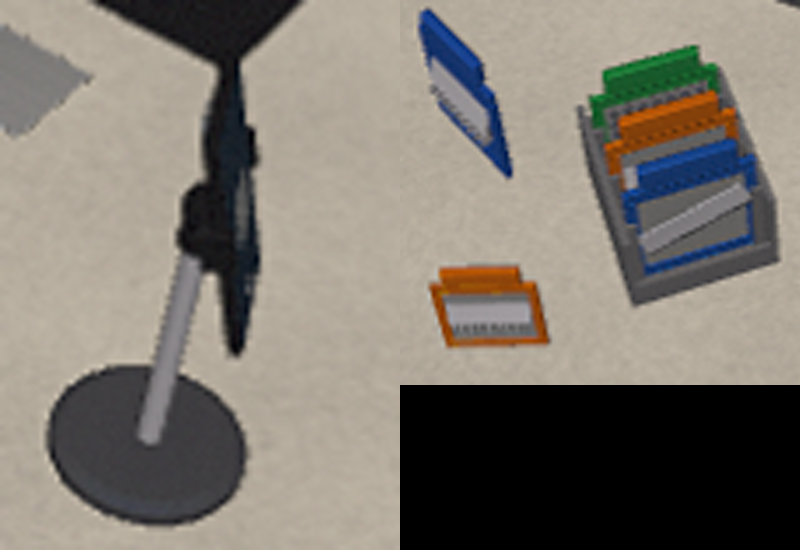

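The crops show the toothed/bladed fronts facing the scene camera (blue slanted blade visible), and the orange insert in the middle slot between blue (+x side) and green. The phone is nearly edge-on in the scene view, so I'll look at it with the wrist camera on the way to the caddy.

```bash
cat >> h.py <<'E'
def down(yaw_z, tilt=0):
    """tool x down, tool z horizontal at yaw (deg); tilt (deg) raises tool x toward tool z"""
    y=np.radians(yaw_z); z=np.array([np.cos(y),np.sin(y),0]); x=np.array([0,0,-1.]); t=np.radians(tilt)
    x,z=np.cos(t)*x+np.sin(t)*z, np.cos(t)*z-np.sin(t)*x
    return np.stack([x,np.cross(z,x),z],1)
def delta(Rt,pt,st=None):
    st=st or manip.state(); R0=R.from_quat(st["orientation"]).as_matrix()
    print("row: mm",np.round(1000*R0.T@(np.array(pt)-st["eef_pos"]),1),"deg",np.round(R.from_matrix(R0.T@Rt).as_rotvec(degrees=True),2))
E
python3 - <<'E'
from h import *
np.set_printoptions(precision=3,suppress=True)
st=manip.state(); M=R.from_quat(st["orientation"]).as_matrix(); print(M)
cs=cam("scene")
print([proj(cs,(.78,.208,z)) for z in(0,.1,.2,.27)])
for t in(0,35,50): delta(down(61.4,t),(.47,-.20,.33))
E
```

```text
[[-0.     0.24  -0.971]
 [ 0.001 -0.971 -0.24 ]
 [-1.    -0.001 -0.   ]]
[array([387.811, 249.585]), array([393.802, 225.863]), array([400.489, 199.539]), array([405.657, 179.309])]
row: mm [ -98.9 -342.6 -408.1] deg [132.51   0.07   0.03]
row: mm [ -98.9 -342.6 -408.1] deg [127.48 -17.61 -40.16]
row: mm [ -98.9 -342.6 -408.1] deg [122.25 -25.01 -56.97]
```

```bash
cat >> h.py <<'E'
def radial(yaw,tilt):
    """tool x tilted from down outward along yaw; tool z horizontal at yaw-90"""
    y=np.radians(yaw);t=np.radians(tilt); r=np.array([np.cos(y),np.sin(y),0])
    x=np.array([0,0,-np.cos(t)])+np.sin(t)*r; z=np.array([np.sin(y),-np.cos(y),0])
    return np.stack([x,np.cross(z,x),z],1)
E
python3 - <<'E'
from h import *
np.set_printoptions(precision=1,suppress=True)
for yaw in(30,40):
  for P in((.50,.06,.33),(.47,.05,.30)):
    st=dict(orientation=R.from_matrix(radial(yaw,55)).as_quat(),eef_pos=np.array(P))
    c=cam("wrist",st); print(yaw,P,c[2]*1000,proj(c,(.77,.204,.245)),proj(c,(.78,.208,0.0)),proj(c,(.77,.204,.27)))
    delta(radial(yaw,55),P)
E
```

```text
30 (0.5, 0.06, 0.33) [365.7  58.2 411.8] [355.8 181.2] [229.7 168. ] [373.7 183. ]
row: mm [ -98.6 -587.8 -499.7] deg [-96.8  50.4  38. ]
30 (0.47, 0.05, 0.3) [335.7  48.2 381.8] [384.5 184.7] [253.5 170.9] [402.9 186.6]
row: mm [ -68.6 -585.3 -468.2] deg [-96.8  50.4  38. ]
40 (0.5, 0.06, 0.33) [368.1  35.  411.8] [351.7 219.3] [228.3 198.2] [369.1 222.3]
row: mm [ -98.6 -587.8 -499.7] deg [-105.7   55.    34.4]
40 (0.47, 0.05, 0.3) [338.1  25.  381.8] [379.2 225.8] [251.2 203.4] [397.1 228.9]
row: mm [ -68.6 -585.3 -468.2] deg [-105.7   55.    34.4]
```

```bash
python3 -m jog '[[-0.1,-0.11,-0.30,-20,10,5,0.0854],[-0.1,-0.11,-0.30,-30,15,10,0.0854],[-0.1,-0.11,-0.30,-40,20,14,0.0854],[-0.1,-0.11,-0.30,-50,25,18,0.0854],[-0.1,-0.11,-0.30,-55,30,20,0.0854],[-0.1,-0.11,-0.30,-60,33,22,0.0854],[-0.1,-0.11,-0.30,-70,36,25,0.0854],[-0.1,-0.588,-0.5,-80,40,30,0.0854],[-0.1,-0.588,-0.5,-90,45,34,0.0854],[-0.1,-0.588,-0.5,-100,52,34,0.0854],[-0.1,-0.588,-0.5,-105.7,55,34.4,0.0854],[-0.1,-0.588,-0.5,-105.7,55,34.4,0.0854]]'
python3 - <<'E'
from h import *
delta(radial(40,55),(.5,.06,.33))
E
```

```text
clock: 1.1
eef_pos: [0.43, -0.2689, 0.3234]
orientation: [0.691, 0.354, -0.235, 0.585]
contact_force: [0.2, 0.0, -0.4]
opening: 1.003
row: mm [ 110.2   36.4 -315.7] deg [-31.73  18.08   9.96]
```

```bash
python3 -m jog '[[0.11,0.036,-0.316,-31.7,18.1,10,0.0854],[0.11,0.036,-0.316,-31.7,18.1,10,0.0854],[0.11,0.036,-0.316,-31.7,18.1,10,0.0854],[0.11,0.036,-0.316,-31.7,18.1,10,0.0854],[0.11,0.036,-0.316,-31.7,18.1,10,0.0854],[0.11,0.036,-0.316,-31.7,18.1,10,0.0854],[0.11,0.036,-0.316,-31.7,18.1,10,0.0854],[0.11,0.036,-0.316,-31.7,18.1,10,0.0854],[0.11,0.036,-0.316,-31.7,18.1,10,0.0854],[0.11,0.036,-0.316,-31.7,18.1,10,0.0854],[0.11,0.036,-0.316,-31.7,18.1,10,0.0854]]'
python3 - <<'E'
from h import *
import pickle
st=manip.state(); im=vision.grab_frame("wrist"); pickle.dump((st,im),open("w1.pkl","wb"))
print(st["eef_pos"])
cv2.imwrite("pics/w1.png",im)
E
```

```text
clock: 2.02
eef_pos: [0.4993, 0.0612, 0.33]
orientation: [0.561, 0.431, 0.032, 0.706]
contact_force: [0.1, -1.2, -0.3]
opening: 0.999
[0.49925181 0.06121385 0.32997216]
```

View pics/w1.png

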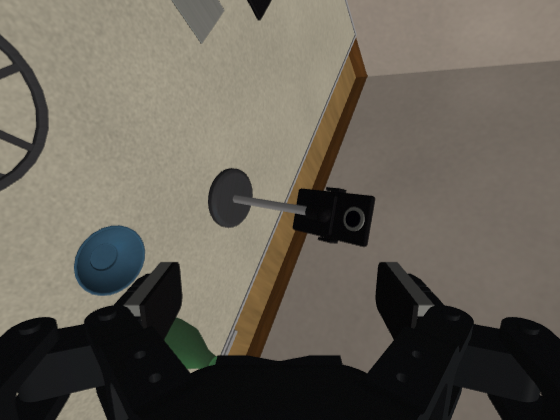

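The wrist view shows the lens ring at (354,219) on the robot-facing side of the phone, so it looks toward the robot; dish and trivet are lower left. I'll enlarge the phone to take its corners.

Run:
```python
from h import *
im=cv2.imread("pics/w1.png")[175:260,280:390]
cv2.imwrite("pics/w1c.png",np.clip(cv2.resize(im,None,fx=7,fy=7,interpolation=cv2.INTER_CUBIC).astype(float)*1.8,0,255).astype(np.uint8))
```

```text
(no output)
```

View pics/w1c.png

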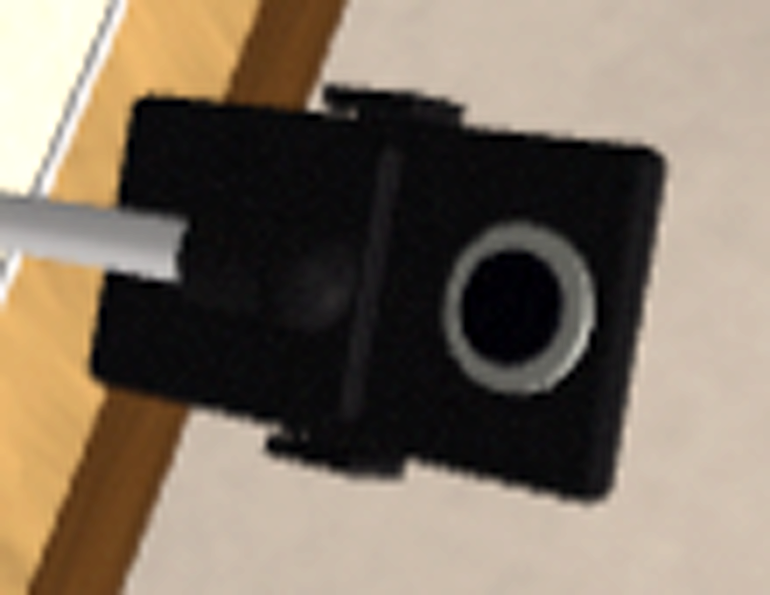

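```bash
cat > pnp.py <<'E'
from h import *
import pickle
np.set_printoptions(precision=4,suppress=True)
st,im=pickle.load(open("w1.pkl","rb")); c=cam("wrist",st); p=c[0]
f=210/np.tan(np.radians(p["vertical_fov"]/2)); K=np.array([[f,0,p["cx"]],[0,f,p["cy"]],[0,0,1]])
px=np.array([(642,146),(588,497),(92,382),(135,94)])/7+[280,175]-.43
lens=np.array((520,307))/7+[280,175]-.43
obj=np.array([(0,.036,.024),(0,-.036,.024),(0,-.036,-.124),(0,.036,-.124)])
n,rv,tv,e=cv2.solvePnPGeneric(obj,px,K,np.array([p["k1"],0,0,0]),flags=cv2.SOLVEPNP_IPPE)
F=np.diag([1,-1,-1.])
for r,t,er in zip(rv,tv,e):
    A=c[1]@F@cv2.Rodrigues(r)[0]; o=c[1]@F@t[:,0]+c[2]
    print("lens",o,"err",er,"\n",A,"yaw",np.degrees(np.arctan2(A[1,0],A[0,0])),"pitch",np.degrees(np.arcsin(A[2,0])), "roll",np.degrees(A[2,1]),"proj",proj(c,o),lens)
print("ray@z.245",onz(c,lens,.245), "foot",onz(c,(231,198),.01))
ct,cs=cam("top"),cam("scene")
for z in(.245,.27):
    P=onz(c,lens,z);print(proj(ct,P),proj(cs,P))
E
python3 pnp.py
```

```text
lens [0.7866 0.2165 0.2404] err [0.1761] 
 [[ 0.8726 -0.4181 -0.2525]
 [ 0.4047  0.9083 -0.1056]
 [ 0.2736 -0.01    0.9618]] yaw 24.881943498021062 pitch 15.876929886492984 roll -0.5741641307324422 proj [353.4895 218.2466] [353.8557 218.4271]
lens [0.8361 0.2378 0.2268] err [2.9425] 
 [[ 0.3886 -0.3839  0.8376]
 [ 0.1346  0.923   0.3605]
 [-0.9115 -0.0274  0.4104]] yaw 19.10501809425095 pitch -65.71434169743738 roll -1.5674732609211766 proj [357.3778 218.8264] [353.8557 218.4271]
ray@z.245 [0.7768 0.2122 0.245 ] foot [0.7755 0.2108 0.01  ]
[210.144  117.8146] [403.5617 185.2459]
[216.9894 134.723 ] [378.0759 171.9296]
```

```bash
cat >> pnp.py <<'E'
print("---")
o,v=ray(c,lens)
for zl in(.240,.245):
  for pit in(6,11,16):
    P=onz(c,lens,zl); A=R.from_euler("ZY",[24.9,-pit],degrees=True).as_matrix()
    X=lambda *q: P+A@np.array(q)
    sc=lambda q:((proj(cs,q)-[360,160])*5).round(0)
    tp=lambda q:((proj(ct,q)-[185,90])*3.8).round(0)
    print(zl,pit,P,"scene top/bot right edge",sc(X(.0045,-.036,.024)),sc(X(.0045,-.036,-.124)),"top: top corners",tp(X(.0045,.036,.024)),tp(X(.0045,-.036,.024)),"bot",tp(X(.0045,.036,-.124)),tp(X(.0045,-.036,-.124)))
    w=[proj(c,X(*q)) for q in obj]; print("   wrist resid",np.round(np.array(w)-px,1).tolist())
E
python3 pnp.py | sed -n '/---/,$p'
```

```text
---
0.24 6 [0.7891 0.2174 0.24  ] scene top/bot right edge [248. 154.] [224. 363.] top: top corners [ 45. 100.] [126.  64.] bot [ 64. 136.] [139. 103.]
   wrist resid [[2.0, 0.6], [1.5, 0.4], [-7.7, -1.3], [-7.4, -1.8]]
0.24 11 [0.7891 0.2174 0.24  ] scene top/bot right edge [244. 153.] [246. 365.] top: top corners [ 46. 102.] [127.  66.] bot [ 60. 125.] [134.  92.]
   wrist resid [[1.3, 0.4], [0.8, 0.4], [-3.6, -1.1], [-3.4, -1.0]]
0.24 16 [0.7891 0.2174 0.24  ] scene top/bot right edge [239. 152.] [267. 366.] top: top corners [ 47. 104.] [128.  68.] bot [ 55. 114.] [129.  81.]
   wrist resid [[0.5, 0.3], [-0.0, 0.4], [0.7, -0.9], [0.8, -0.2]]
0.245 6 [0.7768 0.2122 0.245 ] scene top/bot right edge [222. 140.] [200. 350.] top: top corners [ 50. 112.] [132.  76.] bot [ 69. 148.] [143. 115.]
   wrist resid [[2.6, -0.1], [1.8, 1.3], [-9.4, -1.1], [-9.0, -2.6]]
0.245 11 [0.7768 0.2122 0.245 ] scene top/bot right edge [217. 139.] [221. 352.] top: top corners [ 51. 115.] [133.  79.] bot [ 64. 137.] [138. 104.]
   wrist resid [[1.9, -0.3], [1.1, 1.3], [-5.2, -0.9], [-4.9, -1.8]]
0.245 16 [0.7768 0.2122 0.245 ] scene top/bot right edge [213. 139.] [243. 353.] top: top corners [ 52. 117.] [134.  81.] bot [ 59. 125.] [133.  93.]
   wrist resid [[1.1, -0.5], [0.3, 1.3], [-0.8, -0.6], [-0.5, -1.0]]
```

PnP of the phone rectangle: lens about (0.777, 0.212, 0.245), yaw 24.9°, pitch about 16°; the scene and top views agree. Now hover over the orange insert.

Run:
```python
from h import *
delta(down(-118.6),(.5176,-.189,.26))
```

```text
row: mm [ -79.9 -141.3  202.4] deg [ 63.02 -32.83 -48.1 ]
```

```bash
python3 -m jog '[[-0.08,-0.141,0.202,63,-32.8,-48.1,0.03],[-0.08,-0.141,0.202,63,-32.8,-48.1,0.03],[-0.08,-0.141,0.202,63,-32.8,-48.1,0.03],[-0.08,-0.141,0.202,63,-32.8,-48.1,0.03],[-0.08,-0.141,0.202,63,-32.8,-48.1,0.03],[-0.08,-0.141,0.202,63,-32.8,-48.1,0.03],[-0.08,-0.141,0.202,63,-32.8,-48.1,0.03],[-0.08,-0.141,0.202,63,-32.8,-48.1,0.03],[-0.08,-0.141,0.202,63,-32.8,-48.1,0.03],[-0.08,-0.141,0.202,63,-32.8,-48.1,0.03],[-0.08,-0.141,0.202,63,-32.8,-48.1,0.03],[-0.08,-0.141,0.202,63,-32.8,-48.1,0.03]]'; python3 -m jog '[[0,0,0,0,0,0,0.03],[0,0,0,0,0,0,0.03]]'
python3 - <<'E'
from h import *
np.set_printoptions(precision=4,suppress=True)
delta(down(-118.6),(.5176,-.189,.26))
st=manip.state(); im=vision.grab_frame("wrist"); c=cam("wrist",st); cv2.imwrite("pics/w2.png",im)
for nm,lo,hi in(("or",(5,120,60),(18,255,255)),("gr",(50,100,40),(80,255,255)),("bl",(100,120,40),(125,255,255))):
    for r,a,k in rects(im,lo,hi,150):
        b=cv2.boxPoints(r); print(nm,a,np.round(r[0],1),np.round(r[1],1),round(r[2],1),onz(c,r[0],.131)[:2]); print(np.round(b).tolist())
E
```

```text
clock: 3.07
eef_pos: [0.5165, -0.1907, 0.2601]
orientation: [0.624, 0.39, -0.521, 0.432]
contact_force: [-0.2, 0.0, -0.9]
opening: 0.356
clock: 3.23
eef_pos: [0.5168, -0.1918, 0.2597]
orientation: [0.624, 0.391, -0.52, 0.433]
contact_force: [1.0, 0.8, 0.1]
opening: 0.352
row: mm [-0.  -0.1 -3. ] deg [10.08 -5.51 -7.29]
or 181.5 [293.5 345.3] [ 6.5 34.2] 29.5 [ 0.506  -0.3199]
[[282.0, 359.0], [299.0, 329.0], [305.0, 332.0], [288.0, 362.0]]
or 942.5 [257.7 207.3] [ 11.9 101.4] 8.2 [ 0.5183 -0.184 ]
[[245.0, 257.0], [259.0, 156.0], [271.0, 158.0], [256.0, 258.0]]
gr 1150.0 [206.6 200.5] [ 15.1 103.6] 7.1 [ 0.48   -0.1638]
[[193.0, 251.0], [205.0, 148.0], [220.0, 150.0], [208.0, 253.0]]
gr 577.5 [439.5  10. ] [22.2 51.2] 53.1 [ 0.7153 -0.0795]
[[412.0, 16.0], [453.0, -14.0], [467.0, 4.0], [426.0, 34.0]]
bl 2154.5 [112.8 302.2] [ 32.  137.4] 65.0 [ 0.3753 -0.2186]
[[44.0, 317.0], [168.0, 259.0], [182.0, 288.0], [57.0, 346.0]]
bl 918.0 [305.4 213.8] [17.3 97.9] 11.6 [ 0.5557 -0.2038]
[[287.0, 260.0], [307.0, 164.0], [324.0, 168.0], [304.0, 263.0]]
bl 411.0 [271.    5.5] [11. 54.] 90.0 [ 0.5808 -0.0381]
[[244.0, 0.0], [298.0, 0.0], [298.0, 11.0], [244.0, 11.0]]
```

View pics/w2.png

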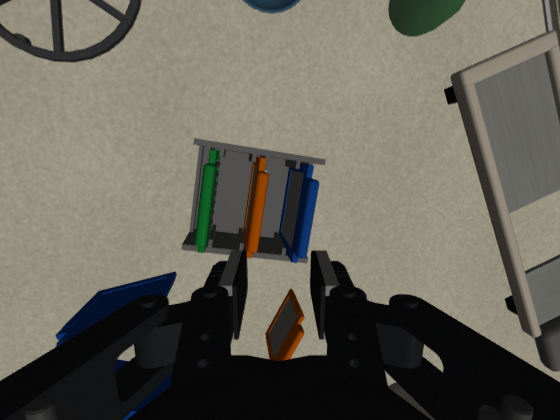

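```bash
python3 -m jog '[[0.05,0,-0.003,10.1,-5.5,-7.3,0.03],[0.05,0,-0.003,10.1,-5.5,-7.3,0.03],[0.05,0,-0.003,10.1,-5.5,-7.3,0.03],[0.05,0,-0.003,10.1,-5.5,-7.3,0.03],[0.05,0,-0.003,10.1,-5.5,-7.3,0.03]]'
python3 - <<'E'
from h import *
np.set_printoptions(precision=4,suppress=True)
delta(down(-118.6),(.5176,-.189,.21))
st=manip.state(); im=vision.grab_frame("wrist"); c=cam("wrist",st); cv2.imwrite("pics/w3.png",im)
for nm,lo,hi in(("or",(5,120,60),(18,255,255)),("or rail",(5,120,150),(18,255,255)),("gr",(50,100,40),(80,255,255)),("bl",(100,120,40),(125,255,255))):
    for r,a,k in rects(im,lo,hi,300):
        if not(100<r[0][1]<300):continue
        b=cv2.boxPoints(r); print(nm,a,np.round(r[0],1),np.round(r[1],1),round(r[2],1),onz(c,r[0],.131)[:2]); print(np.round(b).tolist())
a=cv2.resize(im[130:300,150:370],None,fx=3.5,fy=3.5,interpolation=cv2.INTER_CUBIC);cv2.imwrite("pics/w3c.png",a)
E
```

```text
clock: 3.7
eef_pos: [0.5243, -0.1871, 0.2107]
orientation: [0.608, 0.363, -0.606, 0.362]
contact_force: [0.1, -0.1, -0.0]
opening: 0.347
row: mm [ 0.7 -5.   4.9] deg [ 0.27 -0.18 -0.06]
or 1197.0 [270.  224.5] [14. 97.] 0.0 [ 0.5169 -0.1868]
[[263.0, 273.0], [263.0, 176.0], [277.0, 176.0], [277.0, 273.0]]
gr 1980.5 [217.5 211.9] [119.4  34.9] 87.3 [ 0.4888 -0.1609]
[[197.0, 153.0], [232.0, 151.0], [238.0, 271.0], [203.0, 272.0]]
bl 1154.5 [332.4 205.3] [109.9  18.3] 86.5 [ 0.5624 -0.1952]
[[320.0, 151.0], [338.0, 150.0], [345.0, 260.0], [327.0, 261.0]]
```

View pics/w3c.png

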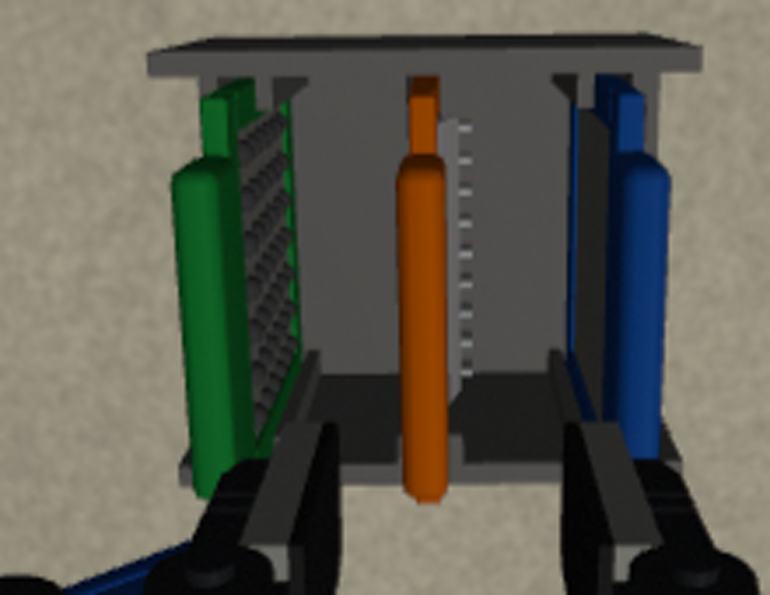

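Run:
```python
from h import *
np.set_printoptions(precision=4,suppress=True)
st=manip.state(); c=cam("wrist",st)
a,b=[onz(c,(150+u/3.5,130+v/3.5),.131) for u,v in((422,157),(426,500))]
m=(a+b)/2; d=a-b; print(a,b,np.linalg.norm(d),m,np.degrees(np.arctan2(d[1],d[0])))
delta(down(-118.4),(m[0],m[1],.101),st)
```

```text
[ 0.5345 -0.156   0.131 ] [ 0.4999 -0.2208  0.131 ] 0.07351490295126237 [ 0.5172 -0.1884  0.131 ] 61.90797202733925
row: mm [110.1  -5.9   4.7] deg [-0.01 -0.16 -0.09]
```

```bash
python3 -m jog '[[0.02,-0.006,0.005,0,0,0,0.03],[0.04,-0.006,0.005,0,0,0,0.03],[0.06,-0.006,0.005,0,0,0,0.03],[0.08,-0.006,0.005,0,0,0,0.03],[0.095,-0.006,0.005,0,0,0,0.03],[0.105,-0.006,0.005,0,0,0,0.03],[0.11,-0.006,0.005,0,0,0,0.03],[0.11,-0.006,0.005,0,0,0,0.03],[0.11,-0.006,0.005,0,0,0,0.03]]' 40
python3 - <<'E'
from h import *
delta(down(-118.4),(.5172,-.1884,.101))
cv2.imwrite("pics/w4.png",vision.grab_frame("wrist"))
E
```

```text
clock: 4.5
eef_pos: [0.5172, -0.189, 0.102]
orientation: [0.609, 0.362, -0.606, 0.362]
contact_force: [1.0, -0.8, 0.3]
opening: 0.353
row: mm [ 1.  -0.2 -0.5] deg [ 0.01 -0.18 -0.16]
```

View pics/w4.png

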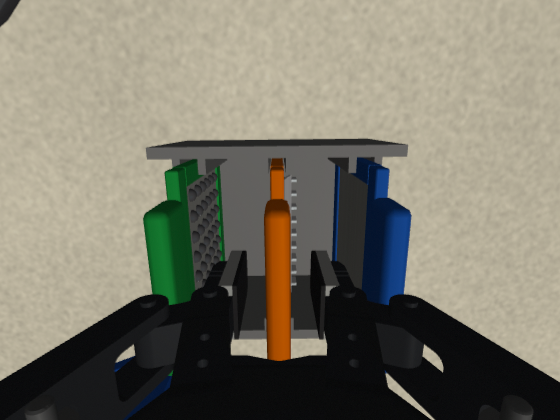

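The orange rail (x≈278) is centred between the pads (≈240 and 318), with the neighbours clear. Closing the gripper.

```bash
python3 -m jog '[[0,0,0,0,0,0,0.02],[0,0,0,0,0,0,0.012],[0,0,0,0,0,0,0.004],[0,0,0,0,0,0,0.0],[0,0,0,0,0,0,0.0],[0,0,0,0,0,0,0.0],[0,0,0,0,0,0,0.0],[0,0,0,0,0,0,0.0]]' 60
```

```text
clock: 5.22
eef_pos: [0.5177, -0.189, 0.1031]
orientation: [0.609, 0.362, -0.606, 0.363]
contact_force: [-2.4, -0.2, 12.0]
opening: 0.105
```

```bash
python3 -m jog '[[-0.01,0,0,0,0,0,0],[-0.025,0,0,0,0,0,0],[-0.04,0,0,0,0,0,0],[-0.06,0,0,0,0,0,0],[-0.08,0,0,0,0,0,0],[-0.10,0,0,0,0,0,0],[-0.12,0,0,0,0,0,0],[-0.14,0,0,0,0,0,0],[-0.155,0,0,0,0,0,0],[-0.165,0,0,0,0,0,0],[-0.165,0,0,0,0,0,0],[-0.165,0,0,0,0,0,0]]'
python3 - <<'E'
from h import *
lens=np.array([.777,.212,.245]); A=R.from_euler("ZY",[24.9,-15.5],degrees=True).as_matrix()
mid=lens-.15*A[:,0]; rail=mid+.061*A[:,2]; tcp=rail-.0187*A[:,2]
T=np.stack([-A[:,2],A[:,0],-A[:,1]],1); print(mid,rail,tcp,np.linalg.det(T))
delta(T,tcp); delta(T,tcp-.10*A[:,0]+[0,0,.03])
s=cam("scene"); cv2.imwrite("pics/s2.png",vision.grab_frame("scene"))
E
```

```text
clock: 6.22
eef_pos: [0.5169, -0.1891, 0.2683]
orientation: [0.609, 0.361, -0.605, 0.363]
contact_force: [-0.0, 0.4, -1.2]
opening: 0.103
[0.64589171 0.15114156 0.20491424] [0.6311055  0.14427803 0.2636957 ] [0.63563832 0.14638209 0.24567581] 0.9999999999999993
row: mm [  23.6  -55.  -351.6] deg [-52.92   7.16  14.01]
row: mm [  19.7 -112.6 -274.4] deg [-52.92   7.16  14.01]
```

```bash
python3 -m jog '[[0.002,-0.010,-0.025,-5,0.7,1.3,0],[0.004,-0.020,-0.05,-10,1.4,2.6,0],[0.006,-0.030,-0.075,-15,2,4,0],[0.008,-0.040,-0.10,-20,2.7,5.3,0],[0.010,-0.050,-0.125,-25,3.4,6.6,0],[0.011,-0.060,-0.15,-30,4,8,0],[0.013,-0.070,-0.175,-35,4.8,9.3,0],[0.015,-0.080,-0.2,-40,5.4,10.6,0],[0.017,-0.090,-0.22,-44,6,11.7,0],[0.018,-0.100,-0.245,-48,6.5,12.7,0],[0.02,-0.113,-0.265,-52.9,7.2,14,0],[0.02,-0.113,-0.274,-52.9,7.2,14,0]]'
python3 - <<'E'
from h import *
A=R.from_euler("ZY",[24.9,-15.5],degrees=True).as_matrix()
T=np.stack([-A[:,2],A[:,0],-A[:,1]],1); delta(T,[.6356,.1464,.2457])
E
```

```text
clock: 7.27
eef_pos: [0.5449, 0.1079, 0.2461]
orientation: [0.455, 0.542, -0.295, 0.641]
contact_force: [0.2, 0.4, -0.6]
opening: 0.105
row: mm [26.4 94.8  3.9] deg [ 0.3  -0.25  0.17]
```

```bash
python3 -m jog '[[0.006,0.02,0.003,0,0,0,0],[0.012,0.04,0.003,0,0,0,0],[0.017,0.06,0.004,0,0,0,0],[0.021,0.075,0.004,0,0,0,0],[0.025,0.088,0.004,0.3,-0.2,0.2,0],[0.026,0.095,0.004,0.3,-0.2,0.2,0],[0.026,0.095,0.004,0.3,-0.2,0.2,0],[0.026,0.095,0.004,0.3,-0.2,0.2,0],[0.026,0.095,0.004,0.3,-0.2,0.2,0],[0.026,0.095,0.004,0.3,-0.2,0.2,0]]'
python3 - <<'E'
from h import *
A=R.from_euler("ZY",[24.9,-15.5],degrees=True).as_matrix()
T=np.stack([-A[:,2],A[:,0],-A[:,1]],1); delta(T,[.6356,.1464,.2457])
s=vision.grab_frame("scene");t=vision.grab_frame("top");w=vision.grab_frame("wrist")
for n,i in(("s3",s),("t3",t),("w5",w)): cv2.imwrite(f"pics/{n}.png",i)
o=np.zeros((600,800,3),np.uint8)
o[:300,:400]=cv2.resize(s[130:280,260:460],(400,300),interpolation=cv2.INTER_CUBIC)
o[:300,400:]=cv2.resize(w,(400,300))
o[300:,:400]=cv2.resize(t[80:230,160:360],(400,300),interpolation=cv2.INTER_CUBIC)
o[300:,400:]=cv2.resize(s[200:350,60:260],(400,300),interpolation=cv2.INTER_CUBIC)
cv2.imwrite("pics/fin.png",o)
ct,cs=cam("top"),cam("scene")
lens=np.array([.777,.212,.245])
for nm,q in(("lens",lens),("mid",lens-.15*A[:,0]),("rail",lens-.15*A[:,0]+.061*A[:,2]),("botL",lens+A@[-.15,.048,-.052]),("botR",lens+A@[-.15,-.048,-.052])):
    print(nm,proj(cs,q).round(0),((proj(cs,q)-[260,130])*2).round(0),proj(ct,q).round(0),((proj(ct,q)-[160,80])*2).round(0))
E
```

```text
clock: 8.1
eef_pos: [0.635, 0.146, 0.2461]
orientation: [0.458, 0.54, -0.297, 0.642]
contact_force: [-0.5, -0.3, -0.8]
opening: 0.107
row: mm [ 0.6  0.6 -0.1] deg [-0.02 -0.05  0.  ]
lens [404. 185.] [287. 111.] [210. 118.] [100.  76.]
mid [344. 185.] [168. 111.] [230. 162.] [140. 164.]
rail [340. 167.] [160.  74.] [230. 162.] [140. 165.]
botL [351. 188.] [182. 116.] [216. 167.] [112. 175.]
botR [344. 213.] [168. 165.] [243. 155.] [166. 151.]
```

View pics/fin.png

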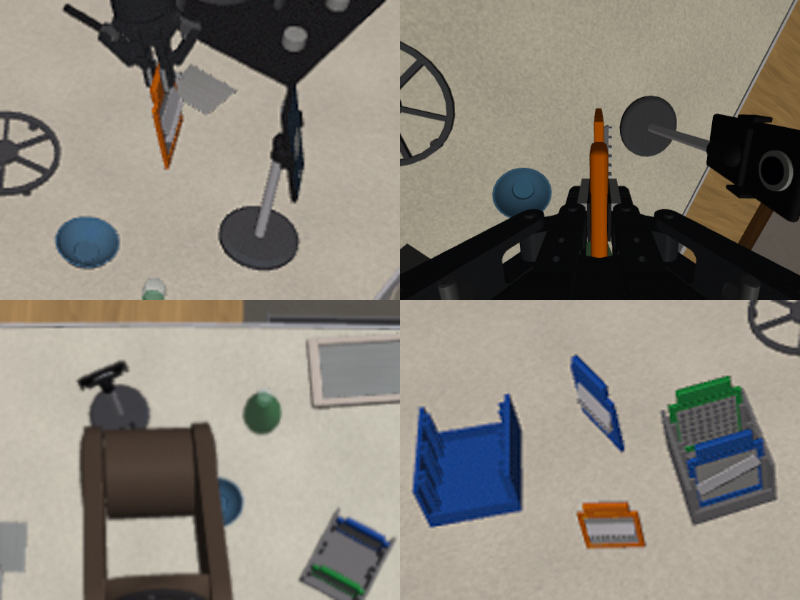

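The insert hangs in the gripper with its teeth toward the phone. Its bottom corner is at crop (167,167), against (168,165) predicted, and the neighbours are still in place. One cross-check of the lens by two-view triangulation.

Run:
```python
from h import *
import pickle
np.set_printoptions(precision=4,suppress=True)
st1,_=pickle.load(open("w1.pkl","rb")); st=manip.state(); c1,c2=cam("wrist",st1),cam("wrist",st)
g=cv2.cvtColor(cv2.imread("pics/w5.png"),cv2.COLOR_BGR2GRAY); roi=g[190:300,480:560]
m=((roi>85)&(roi<190)).astype(np.uint8)
best=[cv2.fitEllipse(c) for c in cv2.findContours(m,cv2.RETR_LIST,cv2.CHAIN_APPROX_NONE)[0] if len(c)>30]
print([(np.round(np.add(b[0],[480,190]),1),np.round(b[1],1)) for b in best])
uv=(525.,239.)
P,gap=tri(ray(c1,(353.9,218.4)),ray(c2,uv)); print(P,gap)
A=R.from_euler("ZY",[24.9,-15.5],degrees=True).as_matrix()
Rt=R.from_quat(st["orientation"]).as_matrix(); mid=st["eef_pos"]+Rt[:,0]*(.061-.0187+.001)
print("mid in lens frame",A.T@(mid-P),A.T@(mid-[.777,.212,.245]))
print(st["clock"],np.abs(st["joint_vel"]).max())
```

```text
[(array([489.7, 288.1]), array([22.5, 25. ])), (array([540.7, 251.2]), array([11.7, 30.5]))]
[0.7742 0.2107 0.2458] 0.0005808480765708355
mid in lens frame [-0.1473 -0.0001 -0.0019] [-0.1501 -0.0001 -0.0003]
8.25 0.004998843381233569
```

```bash
python3 -m jog '[[0,0,0,0,0,0,0],[0,0,0,0,0,0,0],[0,0,0,0,0,0,0],[0,0,0,0,0,0,0],[0,0,0,0,0,0,0],[0,0,0,0,0,0,0]]'; python3 -c "
from station import manip
s=manip.state();print(s['opening'],abs(s['joint_vel']).max(),manip.sign_off())"
```

```text
clock: 8.75
eef_pos: [0.6354, 0.1461, 0.2463]
orientation: [0.458, 0.539, -0.296, 0.642]
contact_force: [-0.5, -0.0, -0.6]
opening: 0.11
the job is handed in; nothing more can be done
0.10953484221647933 0.001336826491476901 None
```

I drew the orange insert straight up out of the grey caddy by its top rail. It is now held toothed side to the phone's lens, tilted about 15.5° to match the camera's downward look. I handed in at 8.8 s; no verdict is reported.

- **Lens position:** two wrist views agree to 0.6 mm, and the phone's outline puts the lens within 3 mm of the same spot.
- **Presentation:** from the arm's pose, assuming the insert has not slipped in the grip, the middle of the blade field is about 147–150 mm in front of the lens. It is within 2 mm of the line of sight both sideways and in height.
- **Insert in the gripper:** the last scene picture shows its bottom corner within about 1 pixel of where I predicted it, and the arm was at rest.
- **Everything else:** the other two inserts, the phone and the dish appear undisturbed in the last pictures, judged by eye.
- **Least certain:** the camera's downward tilt, which I measured at about 16° and take to be good to about 3°; the limit is about 11°.

The grip force read 12 N on the tool while the fingers closed and dropped to about 1 N once the insert was lifted. No check failed.

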